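# Reset the tripped station box on the welding table

### The arm

A 7-joint arm with a two-finger parallel gripper is mounted at the origin on the work surface. World frame = base frame: x ahead of the robot, y to its left, z up, the work surface at z = 0. Lengths are in m, angles in degrees, forces in N, time in s.
With the tool pointing down it reaches from about 0.375 to 0.925 m from the base axis. Payload 3.1 kg.
Tool frame: the origin (TCP) lies on the mounting face of the last link; the fingertips stand 173 mm ahead of it and the grasp point (between the pads) lies 155 mm ahead of it (robot.hold_point_z is the distance from the TCP to the grasp point, in m); z points along the fingers, y is the line along which they close (so a half turn about z gives the same grasp; the last joint's range is limited). The gripper opens to 85 mm and grips with 20 to 120 N. Pads are 22 mm wide; open, the fingers measure 114 mm over their backs; the gripper's body (76 mm by 85 mm) begins 54 mm behind the grasp point. The pads swing forward as they close: fully open they stand 13 mm farther back than shut.
Start: joints at [60.688, 21.939, 2.515, 91.553, -1.026, 66.532, -2.859], TCP at [0.261, -0.595, 0.405] pointing down, gripper open.
Joint ranges: [-149.38, 149.38], [-23.57, 123.04], [-84.95, 90], [0, 143.3], [-89.99, 269.99], [3.08, 112.72], [-163.45, 163.45]. Speed limits (degrees/s): [159.86, 159.86, 180, 180, 180, 180, 180].

### API

Orientations are given as [roll, pitch, yaw] about the fixed x, y, z axes, in that order (R = Rz(yaw) Ry(pitch) Rx(roll)).
In Python, from cell import robot gives the robot as it stands. The module is installed in compiled form; this text tells all that it offers.
- The arm moves only by the tool drive_tool, never from a script. Its argument "steps" is a list of rows, each a list of 5 numbers: the shift along the tool's x, y, z in mm, then the turn about the tool's z in rad, then the finger opening in mm, from 0 to 85.4. A call has exactly 10 rows; each row is the pose to reach, as a shift and turn from the pose commanded when the call began, along the tool's axes at that moment; what a row does not reach only later rows make up. A row lasts 1/10 s, in which the tool goes at most 50 mm and 8.59 degrees, less where a joint would pass 70% of its speed; a pose out of reach is approached as far as the arm can. A call with a gripper value outside its range is refused whole. The fingers move at their own pace and stop on an object; "squeeze" is the grip in N (left out, the last holds). Time passes only in rows, so rows that repeat a pose let the fingers close, or fill a call up. It gives the time, the measured TCP pose, the force, the opening and the grip force at its end, in the units of the state.
- robot.get_state(): the state, without advancing time (a new reading comes with each control period).
- robot.capture(name): name is "side" or "top" or "wrist"; returns a dict with "image" (480x640x3 uint8, red, green, blue), "depth" (480x640 float32, m along the optical axis (not along the pixel's ray), 0 where there is no reading), "fx", "fy", "cx", "cy" (pixels), "camera_from_world" (4x4, takes a point from world to camera coordinates). Camera axes: x right, y down, z forward; pixel columns grow to the right and rows downward; lengths in m; the calibration is good to about 2 mm. A picture is of the moment at which its call begins.
- robot.sign_off(): hands the job in; it is judged then, once.
Trained networks look in a picture, given as the dict that the camera call returned (one of the last four; its "shot" number tells which), for a name from the list of things; names that differ only in an ending like _2 or _b are one class to them, and where a whole thing is asked for, a point or a joint stands for the part that bears it (a point fixed in the world has none). Each returns a list of dicts, best first, with "score" (0 to 1); they miss things now and then, are a little off and sometimes report something else, mostly with a low value. They report only what shows in the picture. A call takes as long as a camera call. They do not tell look-alikes from the thing itself.
- robot.masks_of(picture, name): "pixels" (480x640 bool, what is visible of it) and "bbox" ([left, top, width, height] in pixels, round what is visible of it).
The state is a dict: "time": time; "qpos": joint angles; "dq": joint speeds; "joint_efforts": joint torques, N m; "tool_pos": TCP position; "tool_rot": TCP orientation; "contact_force": force on the tool from outside, world axes, zero at the start; "wrist_torque": the same for the moment, N m; "opening": finger opening in m; "finger_force": force on a finger pad.
Only numpy, scipy, OpenCV 4.12 (cv2) and the standard library are available. Lean on these libraries where they do the work, as an engineer would, in place of code of your own. Each camera call takes 0.05 s, during which the arm holds its last target. There are 200 camera calls.

### The job

The station box with the red lamp has tripped. Push its blue sliding cover fully open, reach the fingertips down into the well and press the sunken yellow reset button all the way in, then push the cover fully shut again. Leave the green-lamp box and the loose things on the table alone.

Things in the scene. Friction and masses are not known exactly. Their poses are not given: they have to be found in the camera images.
- tripped_box: grey control box fixed to the table, 140 (its x) x 170 (its y) x 60 mm high; origin at the centre of its underside, z up. A blue cover slides along its y over a well in its top, between rails 10 mm high with inner faces 92 mm apart, centred on the well at x -15 mm. At x +54, y -34 mm on its top stands an 18 mm high domed lamp: red, the tripped box.
- tripped_box_well (a point): centre of the mouth of the square well, 46 x 46 mm and 36 mm deep to its floor, yellow painted rim; at x -15, y -34 mm in the red-lamp box's frame, level with the box's top (60 mm above the table); axes as the box.
- tripped_box_key_top (a point): centre of the top face of the yellow round reset button (20 mm across) in the middle of the red-lamp box's well; 24 mm below the well's mouth (36 mm above the table) when not pressed.
- tripped_box_key (a joint): how far the red-lamp box's reset button is pressed, in m: 0 = up, 0.006 = all the way in. A spring pushes it back; it starts to move at about 1.2 N and is all the way in at about 4 N. The well's floor lies 6 mm below the button's top when it is all the way in.
- tripped_box_cover_mid (a point): centre of the top face of the red-lamp box's blue cover: a slab 90 mm across (box x) x 74 mm along the slide (box y) x 14 mm thick with thin steel ridges on top; underside 1.5 mm, top 15.5 mm above the box's top; axes as the box.
- tripped_box_cover (a joint): travel (m) of the red-lamp box's cover: 0 = fully shut, its centre over the well; grows as it slides to the box's +y; 0.066 = fully open at its stop, its edge 6 mm clear of the well. Starts 0 to 0.033. About 2 N of friction; stays where left. Too wide to grasp: push it at either edge, fingertips a few mm above the box's top.
- healthy_box: grey control box fixed to the table, 140 (its x) x 170 (its y) x 60 mm high; origin at the centre of its underside, z up. A blue cover slides along its y over a well in its top, between rails 10 mm high with inner faces 92 mm apart, centred on the well at x -15 mm. At x +54, y -34 mm on its top stands an 18 mm high domed lamp: green, the healthy box, to be left alone. Otherwise the same as the other; either may be the left-hand one.
- healthy_box_cover_mid (a point): centre of the top face of the green-lamp box's blue cover, the same in make as the other, also shut or partly open.
- healthy_box_key (a joint): how far the green-lamp box's own reset button is pressed, in m.
- tube_offcut: loose offcut of bare square steel tube lying flat, 80 (x) x 30 x 30 mm; origin at the centre of its underside. Bystander.
- stop_block: loose blue L-shaped fixture stop, 50 (x) x 40 mm foot 12 mm thick, with an upright 50 mm high at its +x end; origin at the centre of its underside. Bystander.
- screw_clamp: loose screw clamp lying flat, 170 mm long (y), about 65 mm wide (x), 22 mm high, steel bar, blue jaws, yellow grip; origin under its middle. Bystander.
Not all that is in view belongs to the job. Leave any turquoise look-alike of the tripped_box alone.

How it is judged (in metres and radians):
On the way, in this order (a step that is already met when the one before it is completed fails the run):
1. the red-lamp box's cover has been pushed open (at least 60 of 66 mm) (value of joint tripped_box_cover above 0.06 m), for 0.2 s.
2. the fingers press the red-lamp box's sunken button in (at least 5 of 6 mm) with the cover open (value of joint tripped_box_key above 0.005 m and contact force between the fingers and tripped_box_key above 1 N and value of joint tripped_box_cover above 0.055 m), for 0.1 s.
3. the red-lamp box's cover has been pushed shut again (within 4 mm) (value of joint tripped_box_cover below 0.004 m), for 0.2 s.
At the end, for the whole second after the job is handed in: the red-lamp box's cover is shut to within 4 mm, both reset buttons are up (within 1.5 mm), and the green-lamp box's cover and the three loose things are within 15 mm of where they began (value of joint tripped_box_cover below 0.004 m and value of joint each of tripped_box_key, healthy_box_key below 0.0015 m and distance of each of healthy_box_cover_mid, tube_offcut, stop_block, screw_clamp from where it was at the start of the episode below 0.015 m); the robot touches nothing.
It fails at once if the green-lamp box is pressed or pushed (more than 5 N, its button pressed over 2 mm, or its cover moved over 15 mm) (contact force between any of the fingers, the arm and healthy_box above 5 N or value of joint healthy_box_key above 0.002 m or distance of healthy_box_cover_mid from where it was at the start of the episode above 0.015 m).
It fails at once if a loose bystander is lifted, carried or pushed more than 15 mm (distance of any of tube_offcut, stop_block, screw_clamp from where it was at the start of the episode above 0.015 m).
It also fails if it takes over 51 s, if anything falls off the work surface, if the arm or the gripper's body presses on something with over 40 N, if the wrist force passes 120 N, or if a joint passes its speed limit or range.

## Working session

There is one attempt and no reset: what is moved stays moved. The work goes in short steps, Python scripts to look and compute and a tool call to move; the robot and the scene stay as the last step left them, time stands still between calls to the robot, and variables do not carry over. Pictures are saved under pics/ and viewed, at most 10 in all, crops included, and the job is handed in when it is done.

Besides the shell and the picture viewer there is one more tool, called as name(argument=value, ...) on one line, values as JSON. drive_tool: Moves the arm, as the interface text tells. Its arguments: {"type":"object","properties":{"steps":{"type":"array","items":{"type":"array","items":{"type":"number"}}},"squeeze":{"type":"number"}},"required":["steps"]}

```bash
mkdir -p pics; cat > h.py <<'E'
import numpy as np, cv2
from cell import robot
def world(p,mask=None):
    d=p["depth"]; v,u=np.nonzero((d>0) if mask is None else (mask&(d>0)))
    z=d[v,u]; c=np.stack([(u-p["cx"])/p["fx"]*z,(v-p["cy"])/p["fy"]*z,z,np.ones_like(z)])
    return (np.linalg.inv(p["camera_from_world"])@c)[:3].T,u,v
def save(p,n): cv2.imwrite("pics/"+n,cv2.cvtColor(p["image"],cv2.COLOR_RGB2BGR))
E
python3 - <<'E'
from h import *
s=robot.get_state(); print(s)
ims=[]
for c in ("side","top"):
    p=robot.capture(c); save(p,c+"0.png")
    print(c,np.linalg.inv(p["camera_from_world"]).round(3).tolist())
    for n in ("tripped_box","tripped_box_cover_mid","tube_offcut","stop_block","screw_clamp"):
        for r in robot.masks_of(p,n):
            w,_,_=world(p,r["pixels"]); 
            if len(w): print(n,round(r["score"],2),r["bbox"],len(w),np.median(w,0).round(3),w.min(0).round(3),w.max(0).round(3))
E
```

```text
{'time': 0.0, 'qpos': array([60.68845774, 21.99398884,  2.50930499, 91.64901631, -1.02632368,
       66.5317727 , -2.86122139]), 'dq': array([-0.06484536,  0.05434228,  0.01628563, -0.01848502,  0.10577652,
       -0.06797591, -0.00699097]), 'joint_efforts': array([-8.21007825e-05, -4.33462715e+01,  1.02454640e+00, -2.49512404e+01,
        1.06371712e-02,  1.12525007e-02,  2.03838626e-07]), 'tool_pos': array([ 0.26119257, -0.5946823 ,  0.40326349]), 'tool_rot': array([-1.79847820e+02,  6.77536180e-03,  2.37121748e+01]), 'contact_force': array([0.38900489, 0.1606152 , 0.31809052]), 'wrist_torque': array([ 0.02465793, -0.01244875,  0.04922777]), 'finger_force': 0.0, 'opening': 0.08593993495030353}
side [[-0.905, -0.233, 0.357, 0.075], [-0.426, 0.485, -0.764, 0.812], [0.005, -0.843, -0.538, 0.739], [0.0, 0.0, 0.0, 1.0]]
tripped_box 0.84 [310.1, 167.9, 79.9, 63.3] 3298 [ 0.545 -0.379  0.059] [ 0.481 -0.57  -0.003] [ 0.644 -0.222  0.081]
tripped_box 0.82 [416.0, 200.8, 88.3, 70.1] 4426 [ 0.272 -0.319  0.059] [ 0.198 -0.586 -0.004] [ 0.385 -0.269  0.08 ]
tripped_box 0.72 [277.0, 213.9, 103
[... 1288 characters left out ...]
r_mid 0.98 [459.1, 361.7, 43.0, 52.5] 2004 [ 0.261 -0.4    0.076] [ 0.213 -0.443  0.063] [ 0.309 -0.361  0.082]
tripped_box_cover_mid 0.93 [472.8, 213.9, 40.8, 46.7] 1814 [ 0.542 -0.446  0.077] [ 0.496 -0.491  0.06 ] [ 0.592 -0.407  0.084]
tripped_box_cover_mid 0.82 [333.7, 237.5, 43.8, 52.0] 1780 [ 0.5   -0.171  0.076] [ 0.45  -0.217  0.022] [ 0.55  -0.125  0.082]
tube_offcut 0.74 [252.4, 280.4, 24.2, 45.3] 654 [0.426 0.009 0.03 ] [ 0.385 -0.018 -0.003] [0.469 0.037 0.036]
stop_block 0.77 [248.4, 202.2, 29.0, 26.9] 549 [0.606 0.017 0.014] [ 0.582 -0.014 -0.001] [0.632 0.044 0.054]
screw_clamp 0.58 [167.5, 144.4, 94.4, 38.0] 1430 [0.725 0.117 0.016] [ 0.686  0.018 -0.005] [0.772 0.206 0.028]
```

View pics/top0.png

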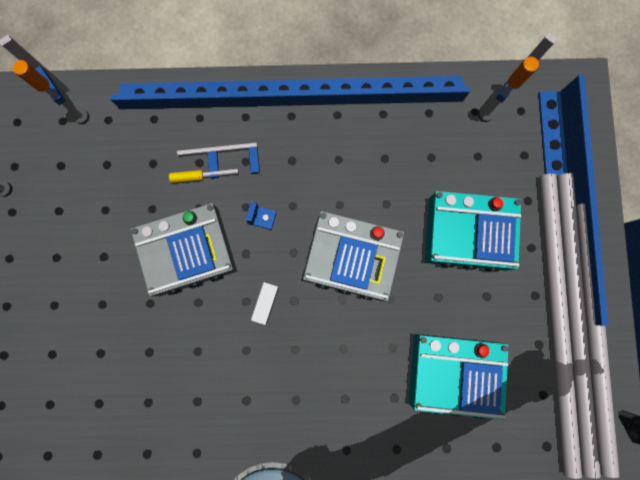

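View pics/side0.png

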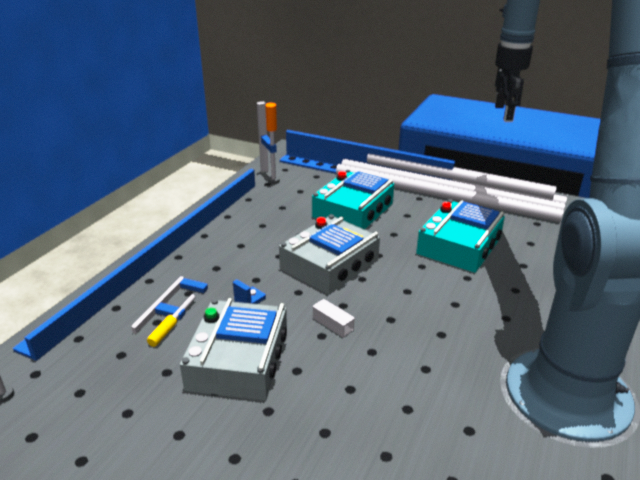

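The top view shows the grey red-lamp box at about (355,255), with its lamp at (378,233) and the yellow rim peeking out on the right at (379,268). The green-lamp box is at (182,250). Two turquoise look-alikes stand at (475,230) and (462,375). The side view agrees.

```bash
cat >> h.py <<'E'
def boxpose(p):
    W,u,v=world(p); im=p["image"][v,u].astype(int); 
    near=np.hypot(W[:,0]-.515,W[:,1]+.17)<.12
    W=W[near];im=im[near];r,g,b=im.T
    red=(r>130)&(g<60)&(b<60)&(W[:,2]>.06); yel=(r>130)&(g>110)&(b<90)&(W[:,2]>.03)
    blue=(b>90)&(r<80)&(W[:,2]>.068)&(W[:,2]<.085)
    top=(W[:,2]>.054)&(W[:,2]<.085)
    for n,m in (("box",top),("cover",blue)):
        if m.sum()>20:
            R=cv2.minAreaRect((W[m][:,:2]*1000).astype(np.float32)); print(n,m.sum(),np.round(R[0],1),np.round(R[1],1),round(R[2],1),"medz",np.median(W[m][:,2]).round(4))
    for n,m in (("red",red),("yel",yel)):
        if m.sum(): print(n,m.sum(),W[m].mean(0).round(4),W[m].min(0).round(4),W[m].max(0).round(4))
E
python3 - <<'E'
from h import *
for c in("top","side"): print(c); boxpose(robot.capture(c))
E
```

```text
top
box 5910 [ 516.9 -172.5] [170.3 140.8] 74.3 medz 0.0626
cover 1088 [ 500.2 -170. ] [73.4 87.5] 74.2 medz 0.0759
red 59 [ 0.5592 -0.2188  0.0773] [ 0.5486 -0.2292  0.0719] [ 0.5683 -0.2095  0.0819]
yel 84 [ 0.4863 -0.2213  0.0605] [ 0.4617 -0.2315  0.053 ] [ 0.5147 -0.2023  0.0654]
side
box 3073 [ 516.6 -169.8] [177.4 145.7] 74.4 medz 0.0634
cover 342 [ 500.4 -164.5] [75.1 89. ] 73.3 medz 0.0749
red 47 [ 0.5588 -0.2132  0.0767] [ 0.5491 -0.2256  0.0702] [ 0.5687 -0.2003  0.0808]
```

drive_tool(steps=[[35,-24,9,-0.09,0],[70,-47,19,-0.18,0],[105,-71,29,-0.27,0],[140,-95,38,-0.36,0],[176,-120,48,-0.46,0],[212,-145,58,-0.55,0],[247,-169,68,-0.64,0],[283,-193,78,-0.73,0],[318,-217,88,-0.82,0],[345,-235,95,-0.883,0]], squeeze=30)

```text
time: 1.7
tool_pos: [0.484, -0.2382, 0.3094]
tool_rot: [180.0, -0.1, 74.6]
contact_force: [0.6, -0.5, 0.8]
opening: -0.0001
finger_force: 0.0
```

drive_tool(steps=[[0,0,0,0,0],[0,0,0,0,0],[0,0,0,0,0],[0,0,0,0,0],[0,0,0,0,0],[0,0,0,0,0],[0,0,0,0,0],[0,0,0,0,0],[0,0,0,0,0],[0,0,0,0,0]])

```text
time: 2.7
tool_pos: [0.4828, -0.2412, 0.3097]
tool_rot: [180.0, -0.0, 74.3]
contact_force: [0.1, 0.2, 0.7]
opening: -0.0001
finger_force: 0.0
```

```bash
python3 - <<'E'
from h import *
s=robot.get_state(); print(s["time"],s["tool_pos"],s["tool_rot"],s["opening"],s["contact_force"],s["qpos"].round(1))
p=robot.capture("wrist"); save(p,"w1.png"); boxpose(p)
p=robot.capture("side"); boxpose(p)
cv2.imwrite("pics/s1.png",cv2.resize(p["image"][100:280,230:470,::-1],None,fx=3,fy=3))
E
```

```text
2.7 [ 0.48276252 -0.24120742  0.30968412] [ 1.79997642e+02 -1.87778563e-03  7.43069217e+01] -9.15351228817878e-05 [0.06182545 0.23850788 0.66873518] [ 37.2  17.5 -17.2 110.8   6.4  52.6   1.1]
box 65766 [ 510.8 -185.1] [142.9 141. ] 74.4 medz 0.0691
cover 11918 [ 499.  -170.1] [72.9 88.1] 74.1 medz 0.0757
red 145 [ 0.5524 -0.2149  0.0761] [ 0.547  -0.2278  0.0729] [ 0.5646 -0.2083  0.0786]
yel 1038 [ 0.4853 -0.2205  0.0612] [ 0.458  -0.2331  0.0575] [ 0.5148 -0.2005  0.0632]
box 3061 [ 517.  -169.6] [177.6 146. ] 74.3 medz 0.0632
cover 576 [ 504.6 -166.5] [78.  98.7] 72.9 medz 0.075
red 53 [ 0.5555 -0.2157  0.0872] [ 0.5186 -0.238   0.07  ] [ 0.5696 -0.2028  0.194 ]
yel 27 [ 0.4874 -0.2259  0.0603] [ 0.4613 -0.236   0.0577] [ 0.51   -0.2158  0.0634]
```

View pics/w1.png

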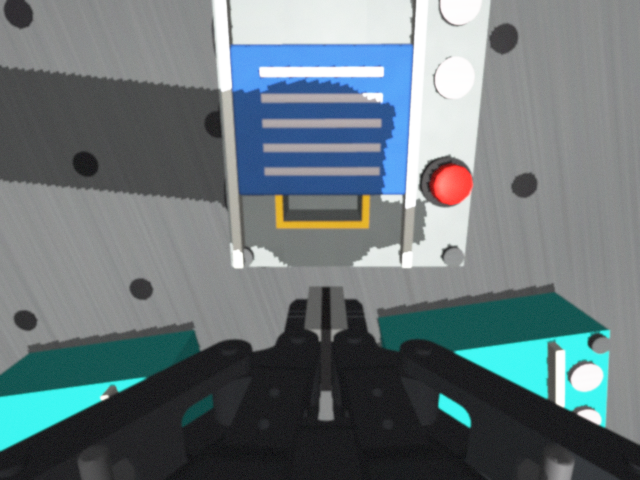

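View pics/s1.png

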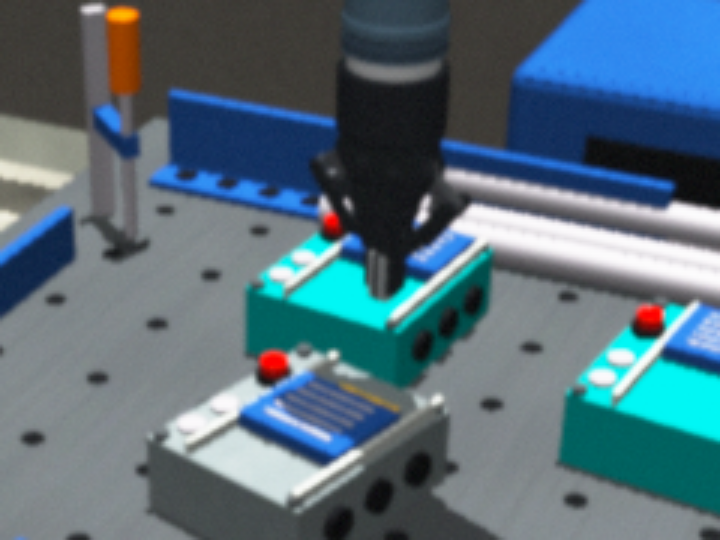

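The wrist view shows the cover's near edge at row 195, the well rim at columns 276–369, rows 195–227, and the fingers centred at column 326. The side view shows the closed gripper clear of everything. I'll check the tip height from depth.

```bash
python3 - <<'E'
from h import *
for c in("wrist","side"):
    p=robot.capture(c); W,_,_=world(p); s=robot.get_state()
    d=W-s["tool_pos"]; a=np.radians(74.3); X=np.array([np.cos(a),np.sin(a)]);Y=np.array([X[1],-X[0]])
    m=(np.hypot(d[:,0],d[:,1])<.04)&(W[:,2]>.09)
    t=d[m]; z=t[:,2]; k=z<np.percentile(z,1)+.006 if c=="wrist" else z<z.min()+.012
    x=t[:,:2]@X;y=t[:,:2]@Y
    print(c,np.sort(z)[[0,5,20]],"x",x[k].min(),x[k].max(),"y",y[k].min(),y[k].max())
E
```

```text
wrist [-0.16998807 -0.16888252 -0.16824414] x 0.006271959960396221 0.011766450588859575 y -0.014769022604283602 0.012429830315575287
side [-0.17443394 -0.1705915  -0.16685428] x -0.006370926195258817 0.01676403072926955 y -0.012201986670586746 0.008819136098477962
```

drive_tool(steps=[[0,0,20,0,0],[0,0,45,0,0],[0,0,65,0,0],[0,0,71,0,0],[0,0,71,0,0],[8,0,71,0,0],[16,0,71,0,0],[20,0,71,0,0],[24,0,71,0,0],[28,0,71,0,0]])

```text
time: 3.9
tool_pos: [0.4906, -0.2146, 0.2394]
tool_rot: [179.9, 0.1, 74.3]
contact_force: [-1.1, -2.9, 1.0]
opening: -0.0
finger_force: 1.1
```

drive_tool(steps=[[4,0,0,0,0],[8,0,0,0,0],[12,0,0,0,0],[16,0,0,0,0],[20,0,0,0,0],[24,0,0,0,0],[27,0,0,0,0],[29,0,0,0,0],[30,0,0,0,0],[30,0,0,0,0]])

```text
time: 4.9
tool_pos: [0.4984, -0.185, 0.2385]
tool_rot: [-180.0, -0.0, 74.3]
contact_force: [-0.0, -0.5, 0.1]
opening: -0.0001
finger_force: 0.5
```

```bash
python3 - <<'E'
from h import *
for c in("top","wrist"): print(c); boxpose(robot.capture(c))
E
```

```text
top
box 2657 [ 526.4 -138.1] [ 98.8 140.9] 74.6 medz 0.0734
cover 1044 [ 509.4 -135.8] [70.6 89. ] 75.5 medz 0.0759
wrist
box 111338 [ 515.5 -168.6] [164.4 141.4] 74.3 medz 0.0744
cover 34639 [ 508.2 -138.1] [74.2 89. ] 74.5 medz 0.0757
red 358 [ 0.5543 -0.2079  0.0832] [ 0.5369 -0.2276  0.0732] [ 0.5676 -0.1827  0.1293]
yel 1128 [ 0.493  -0.1904  0.0627] [ 0.4645 -0.227   0.0575] [ 0.5229 -0.1714  0.1141]
```

drive_tool(steps=[[1,0,0,0,0],[2,0,0,0,0],[3,0,0,0,0],[3,0,0,0,0],[3,0,0,0,0],[3,0,0,0,0],[0,0,0,0,0],[-6,0,0,0,0],[-12,0,0,0,0],[-16,0,0,0,0]])

```text
time: 6.0
tool_pos: [0.4942, -0.2009, 0.2388]
tool_rot: [180.0, -0.0, 74.3]
contact_force: [0.2, -0.1, -0.2]
opening: -0.0
finger_force: 0.0
```

```bash
python3 - <<'E'
from h import *
p=robot.capture("wrist"); boxpose(p); save(p,"w2.png"); s=robot.get_state(); print(s["tool_pos"],s["contact_force"])
W,u,v=world(p); im=p["image"][v,u].astype(int); r,g,b=im.T
m=(r>120)&(g>100)&(b<90)&(W[:,2]<.05)&(W[:,2]>.02); print(m.sum(), W[m].mean(0) if m.any() else 0)
E
```

```text
box 119405 [ 513.9 -174.9] [164.5 141.6] 74.4 medz 0.0747
cover 45899 [ 507.9 -136.1] [75.2 90.5] 74.3 medz 0.0757
red 1310 [ 0.5578 -0.2188  0.0778] [ 0.5472 -0.2277  0.074 ] [ 0.5672 -0.2084  0.08  ]
yel 3370 [ 0.4926 -0.1934  0.0556] [ 0.4595 -0.2262  0.0343] [ 0.5235 -0.1693  0.1133]
[ 0.49389375 -0.20180478  0.23871849] [-0.43676296 -0.44156152 -0.1437658 ]
924 [ 0.49172742 -0.19690605  0.03485844]
```

View pics/w2.png

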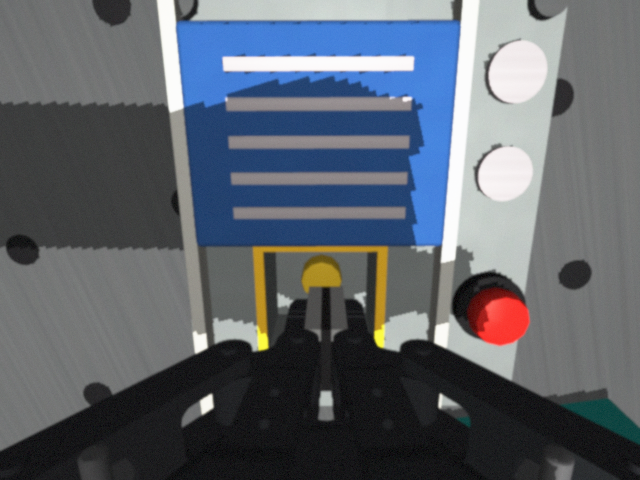

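The wrist view shows the cover fully open, the whole rim clear (rows 248–345), and the button at (322,272) right in front of the fingertips. Next I press it.

drive_tool(steps=[[0,0,8,0,0],[0,0,17,0,0],[0,0,24,0,0],[0,0,28,0,0],[0,0,31,0,0],[0,0,34,0,0],[0,0,36,0,0],[0,0,37,0,0],[0,0,37,0,0],[0,0,37,0,0]])

```text
time: 7.05
tool_pos: [0.494, -0.2004, 0.2033]
tool_rot: [-179.9, 0.0, 74.3]
contact_force: [-5.5, 3.1, 13.8]
opening: -0.0002
finger_force: 6.8
```

drive_tool(steps=[[0,0,1,0,0],[0,0,1,0,0],[0,0,1,0,0],[0,0,1,0,0],[0,0,0,0,0],[0,0,-6,0,0],[0,0,-14,0,0],[0,0,-24,0,0],[0,0,-38,0,0],[0,0,-60,0,0]])

```text
time: 8.05
tool_pos: [0.4936, -0.2008, 0.2619]
tool_rot: [-179.9, -0.0, 74.3]
contact_force: [-0.4, -0.5, 0.3]
opening: -0.0002
finger_force: 0.0
```

```bash
python3 - <<'E'
from h import *
p=robot.capture("wrist"); boxpose(p); s=robot.get_state(); print(s["tool_pos"],s["contact_force"])
W,u,v=world(p); im=p["image"][v,u].astype(int); r,g,b=im.T
m=(r>120)&(g>100)&(b<90)&(W[:,2]<.05)&(W[:,2]>.02); print(m.sum(), W[m].mean(0) if m.any() else 0)
E
```

```text
box 99552 [ 515.5 -168.6] [165.2 141.3] 74.5 medz 0.0702
cover 20638 [ 508.4 -137. ] [73.8 88.8] 74.5 medz 0.0757
red 257 [ 0.5546 -0.2133  0.0764] [ 0.547  -0.2299  0.0661] [ 0.5678 -0.2079  0.0785]
yel 3382 [ 0.492  -0.1953  0.0544] [ 0.4589 -0.2323  0.031 ] [ 0.5235 -0.1659  0.1312]
[ 0.49578689 -0.20139843  0.26629286] [ 1.07537765 -0.76978672  1.79626754]
1045 [ 0.49095173 -0.19891414  0.03539501]
```

drive_tool(steps=[[0,0,-15,0,0],[0,0,-25,0,0],[25,0,-25,0,0],[55,0,-25,0,0],[85,0,-25,0,0],[112,0,-25,0,0],[128,0,-25,0,0],[128,0,-20,0,0],[128,0,-10,0,0],[128,0,-10,0,0]])

```text
time: 9.1
tool_pos: [0.5273, -0.0794, 0.2696]
tool_rot: [-179.8, 0.1, 74.2]
contact_force: [-0.3, -0.1, -0.4]
opening: -0.0001
finger_force: 0.0
```

```bash
python3 - <<'E'
from h import *
p=robot.capture("side"); boxpose(p); s=robot.get_state(); print(s["tool_pos"],s["contact_force"])
cv2.imwrite("pics/s2.png",cv2.resize(p["image"][100:280,230:470,::-1],None,fx=3,fy=3))
E
```

```text
box 2509 [ 516.1 -169.7] [176.9 143. ] 74.0 medz 0.064
cover 330 [ 512.7 -133.1] [79.2 95.3] 76.8 medz 0.0749
red 4 [ 0.528 -0.132  0.129] [ 0.489  -0.2121  0.0767] [ 0.5675 -0.0532  0.1819]
yel 77 [ 0.4895 -0.2166  0.0582] [ 0.464  -0.2301  0.0392] [ 0.5182 -0.1844  0.0627]
[ 0.52755664 -0.07942319  0.2701884 ] [0.30277019 0.06343864 0.5173051 ]
```

View pics/s2.png

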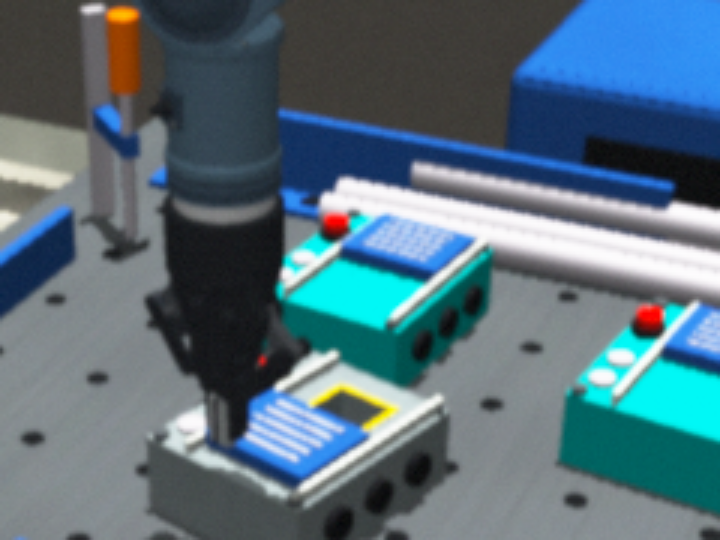

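The side view shows the fingers at (225,430) beyond the cover's far edge, with the well fully open. I'll lower and push it shut.

drive_tool(steps=[[0,0,12,0,0],[0,0,25,0,0],[0,0,31,0,0],[0,0,31,0,0],[-5,0,31,0,0],[-9,0,31,0,0],[-14,0,31,0,0],[-20,0,31,0,0],[-26,0,31,0,0],[-32,0,31,0,0]])

```text
time: 10.15
tool_pos: [0.5204, -0.1084, 0.2412]
tool_rot: [179.9, -0.0, 74.3]
contact_force: [0.7, 1.9, 1.5]
opening: -0.0
finger_force: 1.2
```

drive_tool(steps=[[-6,0,0,0,0],[-12,0,0,0,0],[-18,0,0,0,0],[-24,0,0,0,0],[-30,0,0,0,0],[-36,0,0,0,0],[-40,0,0,0,0],[-43,0,0,0,0],[-45,0,0,0,0],[-46,0,0,0,0]])

```text
time: 11.15
tool_pos: [0.5076, -0.1528, 0.2406]
tool_rot: [-180.0, -0.0, 74.3]
contact_force: [1.3, 1.5, 0.1]
opening: -0.0004
finger_force: 1.0
```

drive_tool(steps=[[0,0,0,0,0],[-1,0,0,0,0],[-2,0,0,0,0],[-2,0,0,0,0],[-2,0,0,0,0],[-2,0,0,0,0],[-2,0,0,0,0],[-2,0,0,0,0],[-2,0,0,0,0],[-2,0,0,0,0]])

```text
time: 12.15
tool_pos: [0.5069, -0.1546, 0.2405]
tool_rot: [-180.0, 0.0, 74.3]
contact_force: [1.2, 1.5, 0.3]
opening: -0.0004
finger_force: 0.9
```

```bash
python3 - <<'E'
from h import *
for c in("top","side"): boxpose(robot.capture(c))
E
```

```text
box 1046 [ 516.  -171.1] [168.9 140. ] 73.7 medz 0.0607
box 2677 [ 518.  -167.4] [172.4 145.3] 74.4 medz 0.0619
cover 234 [ 496.3 -197.7] [80.3 96.9] 73.5 medz 0.0749
```

drive_tool(steps=[[-1,0,0,0,0],[-1,0,0,0,0],[-2,0,0,0,0],[-2,0,0,0,0],[-3,0,0,0,0],[-3,0,0,0,0],[-3,0,0,0,0],[-3,0,0,0,0],[-3,0,0,0,0],[-3,0,0,0,0]])

```text
time: 13.25
tool_pos: [0.5066, -0.1555, 0.2406]
tool_rot: [-180.0, -0.2, 74.4]
contact_force: [1.1, 6.3, -0.9]
opening: 0.0001
finger_force: 3.2
```

The push force rose to 6 N with only 1 mm of motion, so the cover is at its stop. I'll back off, lift and check.

drive_tool(steps=[[1,0,0,0,0],[6,0,0,0,0],[12,0,0,0,0],[15,0,-10,0,0],[20,0,-30,0,0],[30,0,-60,0,0],[60,0,-80,0,0],[100,0,-90,0,0],[120,0,-95,0,0],[120,0,-95,0,0]])

```text
time: 14.25
tool_pos: [0.5401, -0.0378, 0.3383]
tool_rot: [179.7, -0.1, 74.7]
contact_force: [-0.1, 0.2, 0.4]
opening: -0.0002
finger_force: 0.0
```

```bash
python3 - <<'E'
from h import *
print(robot.get_state()["tool_pos"])
p=robot.capture("side"); boxpose(p)
for n in ("tube_offcut","stop_block","screw_clamp"):
    for r in robot.masks_of(p,n)[:1]: print(n,r["bbox"])
boxpose(robot.capture("wrist"))
cv2.imwrite("pics/s3.png",cv2.resize(p["image"][100:340,150:470,::-1],None,fx=2.5,fy=2.5))
E
```

```text
[ 0.5401187  -0.03779402  0.33828207]
box 3107 [ 518.1 -169.4] [174.7 146.1] 74.5 medz 0.0627
cover 362 [ 493.5 -196.2] [79.8 91.2] 73.8 medz 0.0748
red 47 [ 0.5587 -0.2131  0.0767] [ 0.5497 -0.2255  0.0709] [ 0.568  -0.2051  0.0813]
tube_offcut [313.4, 299.0, 44.1, 39.0]
stop_block [230.8, 279.0, 37.5, 22.1]
screw_clamp [133.6, 274.1, 73.1, 71.5]
box 6081 [ 526.  -130.6] [ 86.9 140.5] 74.4 medz 0.0604
cover 99 [ 502.1 -165.3] [ 3.4 10.9] 83.7 medz 0.0722
```

View pics/s3.png

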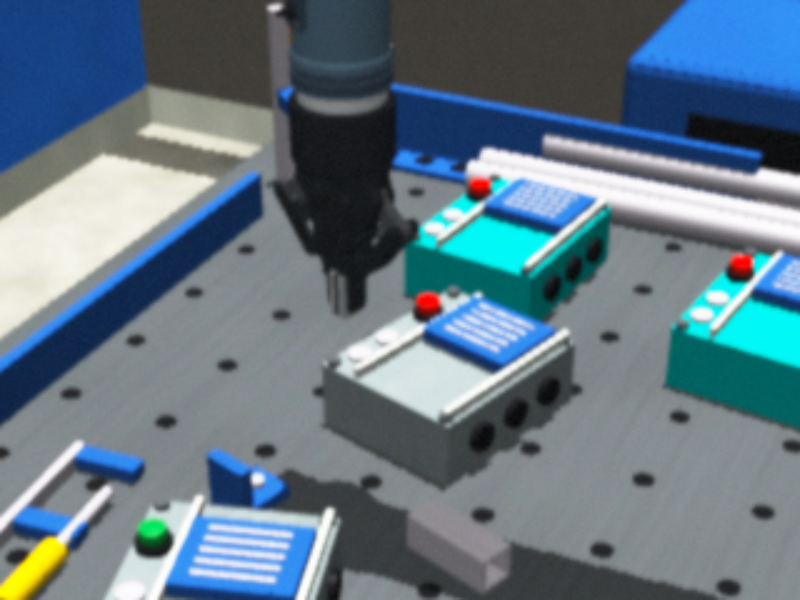

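The side view shows the cover shut at (490,335), the bystanders where they were, and the gripper clear in the air.

```bash
python3 -c "
from cell import robot
print(robot.sign_off())"
```

```text
the job is handed in; nothing more can be done
None
```

I pushed the red-lamp box's cover open to its stop, pressed the button to about 14 N (4 N is all the way in), pushed the cover shut again and handed the job in at about 14 s; in the last view the green-lamp box and loose things looked unmoved, and sign-off gave no verdict.

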